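# Park the wax pen on its sloping charging cradle

## Task

Take the cordless wax pen off the level bench rest and lay it, brass tip uppermost, in the sloping cradle of the red charging dock: let it settle into both notches with its black end home against the foot stop before you let go, and do not drop it. Then, with the pen lying free there, press the green button in front of the cradle fully down and let it come up again. Leave the wax tubes, pliers and pot where they are.

Things in the scene. Friction and masses are not known exactly. Their poses are not given: they have to be found in the camera images.
- pen_center (a point): Centre of the barrel, on its axis, of the loose wax pen (about 80 g). Barrel: blue cylinder 20 mm in diameter, 130 mm long, black band at the butt, yellow band at the other end, then a brass cone 40 mm long. x axis along the pen towards the brass tip; butt face at x = -65 mm. The pen starts level in the bench rest, tip roughly away from the robot.
- pen_tip (a point): Point of the brass tip, on the pen's axis, 105 mm from the barrel's centre.
- pen: The same pen as a whole; origin at the barrel's centre, axes as pen_center.
- rest: Fixed level bench rest: wooden foot 125 x 70 x 8 mm with two V-notched rubber saddles, 14 mm long, centred 47 mm either side of the middle, carrying the pen with its axis 45 mm above the table. Origin on the table under its middle, x along the pen. 80 mm of barrel between the saddles is free for fingers, 27 mm under the barrel.
- cradle: Fixed cradle sloping up at 30 degrees away from the button. Origin: centre of the foot stop's face, 55 mm above the table, where the centre of the pen's butt face lies when home (barrel's centre then at x = 65 mm, y = z = 0). x up the slope along the pen, y level, z square to the slope, upwards. Two 90 degree V-notched rubber saddles, 14 mm long, at x = 18 and 112 mm, bear on the barrel.
- dock: Fixed red charging dock, base 215 x 85 x 14 mm, with cradle and button. Origin on the table, x horizontally up-slope; foot stop at x = -30 mm, button at x = -85 mm. The saddles' edges reach the level of the seated pen's axis, 16 mm to either side; 80 mm between them is free for fingers, down to 32 mm below the axis. A pen let go short of the stop may not slide down by itself.
- charge_top (a point): Centre of the top of the green push button (28 mm across) on the dock, on the low side of the cradle; it is pressed straight down.
- charge (a joint): Travel of the button: 0 up, 0.006 m fully down; it springs back; about 5 N holds it fully down.
- tube1: Bystander: loose standing white wax tube with green cap, 34 mm across, 117 mm tall, origin under its foot.
- tube2: Bystander: second such tube.
- pliers: Bystander: loose small pliers with yellow handles lying on the bench, 140 x 60 x 12 mm, origin near the pivot on the table.
- pot: Bystander: small blue wax pot with metal cap, 48 mm across, 40 mm tall, origin under its foot.
Not all that is in view belongs to the job. Of the things shaped like the dock, the red one is meant.

How it is judged:
By the outcome, as a careful person would: the job done as asked, in the order asked, and still so for the second after the job is handed in, with the robot touching nothing.
It also fails if it takes over 53 s, if anything falls off the work surface, if the arm or the gripper's body presses on something with over 40 N, if the wrist force passes 120 N, or if a joint passes its speed limit or range.

## Robot

A 7-joint arm with a two-finger parallel gripper is mounted at the origin on the work surface. World frame = base frame: x ahead of the robot, y to its left, z up, the work surface at z = 0. Lengths are in mm, angles in rad, forces in N, time in s.
With the tool pointing down it reaches from about 400 to 875 mm from the base axis. Payload 6.5 kg.
Tool frame: the origin (TCP) lies midway between the tips of the shut fingers; the grasp point (between the pads) lies 19 mm behind it; z points along the fingers, y is the line along which they close (so a half turn about z gives the same grasp; the last joint's range is limited). The gripper opens to 85 mm and grips with 20 to 120 N. Pads are 22 mm wide; open, the fingers measure 114 mm over their backs; the gripper's body (76 mm by 85 mm) begins 54 mm behind the grasp point. The pads swing forward as they close: fully open they stand 13 mm farther back than shut.
Start: joints at [1.182, 0.536, -0.004, 1.538, 0.003, 1.067, -0.071], TCP at [206.191, -616.422, 231.29] pointing down, gripper open.
Joint ranges: [-2.7, 2.7], [-0.37, 2.16], [-1.27, 1.26], [0.24, 2.4], [-1.31, 4.45], [0.19, 1.91], [-2.76, 2.76]. Speed limits (rad/s): [2.39, 2.39, 3.14, 3.14, 3.14, 3.14, 3.14].

## Interface

Orientations are given as a 3x3 rotation matrix whose columns are the frame's x, y, z axes.
In Python, from rig import r, grab_frame, camera_model, sign_off gives the robot as it stands.
- The arm moves only by the tool jog_arm, never from a script. Its argument "commands" is a list that holds one entry, the list of rows, each a list of 7 numbers: the opening, from 0 (shut) to 1 (fully open), then the shift along the tool's x, y, z in units of 50 mm (1.0 is 50 mm), then the turn, a rotation vector about the tool's x, y, z in units of 5 degrees (1.0 is 5 degrees). A call has exactly 8 rows; each row is the pose to reach, as a shift and turn from the pose commanded when the call began, along the tool's axes at that moment; what a row does not reach only later rows make up. A row lasts 1/10 s, in which the tool goes at most 50 mm and 8.59 degrees, less where a joint would pass 70% of its speed; a pose out of reach is approached as far as the arm can. A call with a gripper value outside its range is refused whole. The fingers move at their own pace and stop on an object; "newtons" is the grip in N (left out, the last holds). Time passes only in rows, so rows that repeat a pose let the fingers close, or fill a call up. It gives the time, the measured TCP pose, the force, the opening and the grip force at its end, in the units of the state.
- r.sense(): the state, without advancing time (a new reading comes with each control period).
- grab_frame(name): name is "scene" or "top"; returns the picture (384x512x3 uint8, blue, green, red); there is no depth.
- camera_model(name): a dict with "fx", "fy", "cx", "cy" (pixels), "R" (3x3) and "t" (3): a world point X has camera coordinates R X + t. Camera axes: x right, y down, z forward; pixel columns grow to the right and rows downward; lengths in mm; the calibration is good to about 2 mm. A picture is of the moment at which its call begins. camera_model takes no time and is no camera call.
- sign_off(): hands the job in; it is judged then, once.
The state is a dict: "t": time; "joints": joint angles; "qd": joint speeds; "joint_torque": joint torques, N m; "tcp_pos": TCP position; "tool_rot": TCP orientation; "contact_force": force on the tool from outside, world axes, zero at the start; "ft_torque": the same for the moment, N m; "gripper_width": finger opening in mm; "grasp_force": force on a finger pad.
Only numpy, scipy, OpenCV 4.12 (cv2) and the standard library are available. Lean on these libraries where they do the work, as an engineer would, in place of code of your own. Each camera call takes 0.05 s, during which the arm holds its last target. There are 200 camera calls.

## Working session

There is one attempt and no reset: what is moved stays moved. The work goes in short steps, Python scripts to look and compute and a tool call to move; the robot and the scene stay as the last step left them, time stands still between calls to the robot, and variables do not carry over. Pictures are saved under pics/ and viewed, at most 10 in all, crops included, and the job is handed in when it is done.

Besides the shell and the picture viewer there is one more tool, called after "Call:" as a command line: name --argument value ..., lists and objects as JSON in quotes. jog_arm: Moves the arm, as the interface text tells. Its arguments: {"type":"object","properties":{"commands":{"type":"array"},"newtons":{"type":"number"}},"required":["commands"]}

```bash
mkdir -p pics; python3 - <<'E'
from rig import r, grab_frame, camera_model
import cv2
for n in ("scene","top"):
    im=grab_frame(n); cv2.imwrite(f"pics/{n}0.png",im)
    m=camera_model(n); print(n,m)
s=r.sense(); print(s)
E
cd pics; python3 -c "
import cv2
for n in ('scene','top'): cv2.imwrite(n+'0b.png',cv2.resize(cv2.imread(n+'0.png'),(800,600),interpolation=cv2.INTER_CUBIC))"
```

```text
scene {'fx': 388.7908338573166, 'fy': 388.7908338573166, 'cx': 258.8318161973493, 'cy': 193.20340256811897, 'R': array([[ 0.18907827,  0.98195306,  0.00419411],
       [ 0.72521735, -0.13676077, -0.67480092],
       [-0.66204925,  0.13063183, -0.73798789]]), 't': array([ -44.12268375, -348.76038181, 1573.78607443])}
top {'fx': 499.9505120679916, 'fy': 499.9505120679916, 'cx': 251.37614389487624, 'cy': 190.22773250585416, 'R': array([[-1.88186597e-03, -9.99998127e-01, -4.51991980e-04],
       [-9.98342584e-01,  1.90474871e-03, -5.75191918e-02],
       [ 5.75199451e-02,  3.42999431e-04, -9.98344298e-01]]), 't': array([ -80.40784634,  537.11136675, 1760.78504827])}
{'t': 0.1, 'joints': array([ 1.1818122 ,  0.53710355, -0.00443112,  1.53876099,  0.00259257,
        1.0673184 , -0.07119976]), 'qd': array([-0.00071925, -0.00141184, -0.00062867, -0.0037109 ,  0.00083833,
        0.00031154,  0.00061627]), 'joint_torque': array([ 2.76301274e-03, -5.84569824e+01,  1.05205815e+00, -2.59779453e+01,
        1.26211852e-02,  4.61424206e-03,  6.01167841e-06]), 'tcp_pos': array([ 205.98844068, -615.89559216,  230.49746022]), 'tool_rot': array([[ 9.48336282e-01,  3.17266331e-01, -6.09916492e-04],
       [ 3.17266897e-01, -9.48335161e-01,  1.46245874e-03],
       [-1.14416337e-04, -1.58040899e-03, -9.99998745e-01]]), 'contact_force': array([-0.21137168, -0.61705417, -0.73931095]), 'ft_torque': array([-0.00239707, -0.00982931, -0.00912844]), 'grasp_force': 0.0, 'gripper_width': 85.044110977894}
```

View pics/scene0b.png

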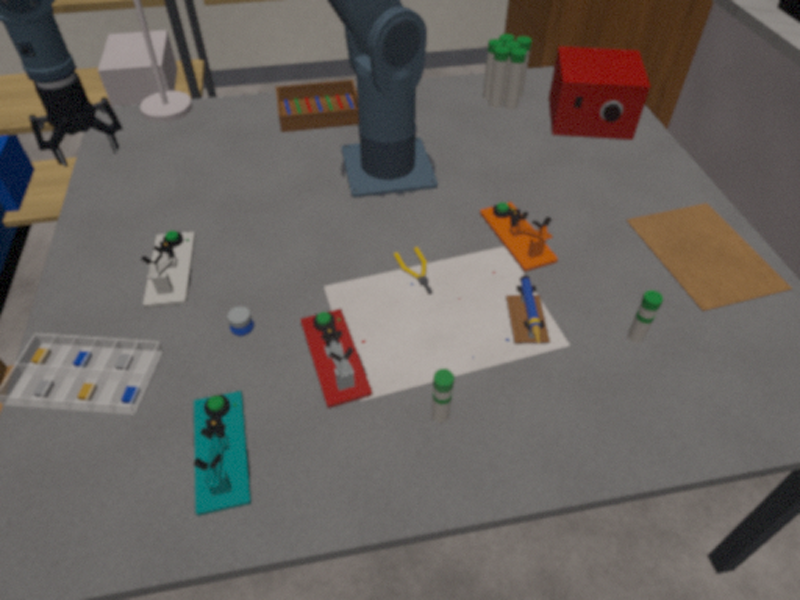

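View pics/top0b.png

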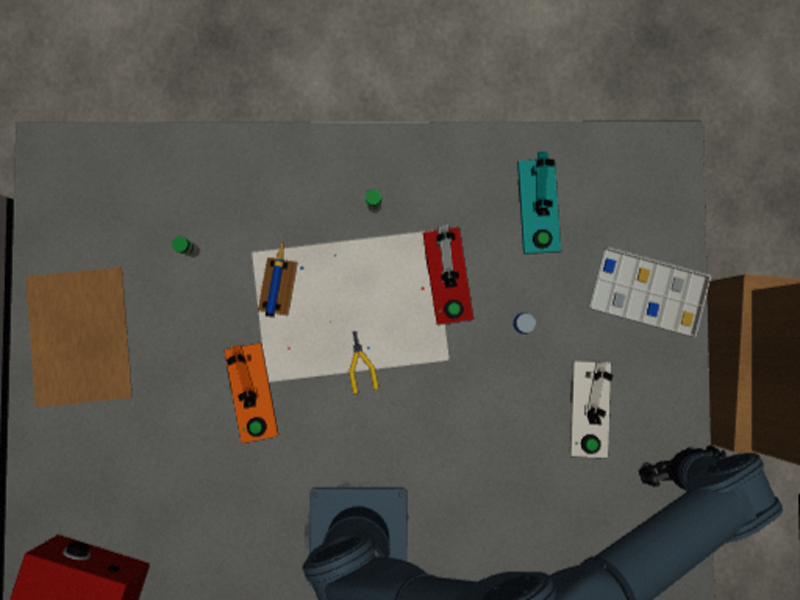

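The scene view shows the red dock at about (335,355) and the pen at about (530,310), both in 800x600 pixels. In the top view the dock is at (448,275) and the pen at (275,285), with its tip up-image and its butt towards the robot. Next I'll measure both.

```bash
cat > h.py <<'E'
import cv2, numpy as np
from rig import camera_model
def ray(n,uv):
    m=camera_model(n); d=m["R"].T@np.array([(uv[0]-m["cx"])/m["fx"],(uv[1]-m["cy"])/m["fy"],1.]); return -m["R"].T@m["t"],d
def onz(n,uv,z):
    c,d=ray(n,uv); return c+d*(z-c[2])/d[2]
def proj(n,X):
    m=camera_model(n); p=m["R"]@np.array(X,float)+m["t"]; return np.array([m["fx"]*p[0]/p[2]+m["cx"],m["fy"]*p[1]/p[2]+m["cy"]])
def tri(uva,uvb,a="scene",b="top"):
    A=[];B=[]
    for n,uv in((a,uva),(b,uvb)):
        c,d=ray(n,uv); d/=np.linalg.norm(d); P=np.eye(3)-np.outer(d,d); A.append(P);B.append(P@c)
    return np.linalg.lstsq(np.vstack(A),np.hstack(B),rcond=None)[0]
def mask(im,lo,hi,box):
    h=cv2.inRange(cv2.cvtColor(im,cv2.COLOR_BGR2HSV),np.array(lo),np.array(hi)); m=np.zeros_like(h); x0,y0,x1,y1=box
    m[y0:y1,x0:x1]=h[y0:y1,x0:x1]; n,l,st,c=cv2.connectedComponentsWithStats(m)
    i=1+np.argmax(st[1:,4]); return (l==i).astype(np.uint8),st[i],c[i]
def line(m):
    ys,xs=np.nonzero(m); p=np.c_[xs,ys].astype(np.float32); vx,vy,x,y=cv2.fitLine(p,cv2.DIST_L2,0,.01,.01).ravel()
    t=(p-[x,y])@[vx,vy]; return [np.array([x+vx*k,y+vy*k]) for k in(t.min(),t.max())]
E
python3 - <<'E'
from h import *
for n,bp,bd in(("top",(155,145,200,210),(265,140,310,212)),("scene",(320,170,365,225),(185,190,245,262))):
    im=cv2.imread(f"pics/{n}0.png")
    m,st,c=mask(im,(100,110,40),(130,255,255),bp); e=line(m); print(n,"blue",st,c,e,[onz(n,q,45).round(1) for q in e])
    m,st,c=mask(im,(20,110,60),(34,255,255),bp); print("yellow/brass",st,c,onz(n,c,45).round(1))
    m,st,c=mask(im,(5,80,30),(18,220,255),bp); print("rest",st,c,onz(n,c,8).round(1))
    m,st,c=mask(im,(45,80,40),(80,255,255),bd); print("green",st,c,[onz(n,c,z).round(1) for z in(20,30,40)])
    if n=="top": gt=c
    else: print("button tri",tri(c,gt))
    h=cv2.cvtColor(im,cv2.COLOR_BGR2HSV); mm=((((h[...,0]<8)|(h[...,0]>172))&(h[...,1]>130)&(h[...,2]>60))*255).astype(np.uint8); k=np.zeros_like(mm);x0,y0,x1,y1=bd
    k[y0:y1,x0:x1]=mm[y0:y1,x0:x1]; k=cv2.morphologyEx(k,cv2.MORPH_OPEN,np.ones((3,3)))
    hull=cv2.convexHull(np.column_stack(np.nonzero(k))[:,::-1].astype(np.int32))
    W=np.array([onz(n,q[0],14)[:2] for q in hull],np.float32); rc=cv2.minAreaRect(W); print("red",rc,cv2.boxPoints(rc).round(0).tolist())
a=cv2.imread("pics/top0.png")[135:215,150:320]; b=cv2.imread("pics/scene0.png")[160:265,180:370]
v=np.zeros((600,800,3),np.uint8); a=cv2.resize(a,None,fx=4,fy=4,interpolation=3)[:290]; a=cv2.resize(cv2.imread("pics/top0.png")[137:212,150:320],(680,300),interpolation=3); b=cv2.resize(cv2.imread("pics/scene0.png")[180:265,185:370],(653,300),interpolation=3); v[:300,:680]=a; v[300:,:653]=b; cv2.imwrite("pics/crop0.png",v)
E
```

```text
top blue [170 170  11  31 167] [174.92215569 185.19760479] [array([172.23038, 200.22046], dtype=float32), array([177.62517, 170.11201], dtype=float32)] [array([500.9, 194.8,  45. ]), array([606.3, 176.7,  45. ])]
yellow/brass [176 167   5   3  13] [177.76923077 168.15384615] [613.2 176.2  45. ]
rest [176 167  14  35 283] [182.76678445 184.03180212] [560.  163.5   8. ]
green [287 193   8   9  55] [290.32727273 197.2       ] [array([ 511.7, -219.3,   20. ]), array([ 511.3, -218.5,   30. ]), array([ 510.8, -217.7,   40. ])]
red ((586.9952392578125, -206.3571014404297), (213.80233764648438, 84.12086486816406), 8.461017608642578) [[475.0, -180.0], [487.0, -264.0], [699.0, -232.0], [687.0, -149.0]]
scene blue [334 178  10  25 130] [338.07692308 189.81538462] [array([335.53442, 177.8861 ], dtype=float32), array([340.6446 , 201.86263], dtype=float32)] [array([492.9, 199. ,  45. ]), array([593. , 181.6,  45. ])]
yellow/brass [341 209   4   9  20] [343.   212.15] [632.7 175.2  45. ]
rest [325 189  19  30 303] [331.92409241 204.30033003] [567.8 168.    8. ]
green [202 200  10   8  64] [206.609375 203.53125 ] [array([ 502.7, -215.8,   20. ]), array([ 511.5, -215.8,   30. ]), array([ 520.4, -215.7,   40. ])]
button tri [ 511.369099   -217.1335295    30.03966941]
red ((591.6427612304688, -204.1688232421875), (215.79483032226562, 81.896728515625), 8.528783798217773) [[479.0, -180.0], [491.0, -261.0], [704.0, -229.0], [692.0, -148.0]]
```

View pics/crop0.png

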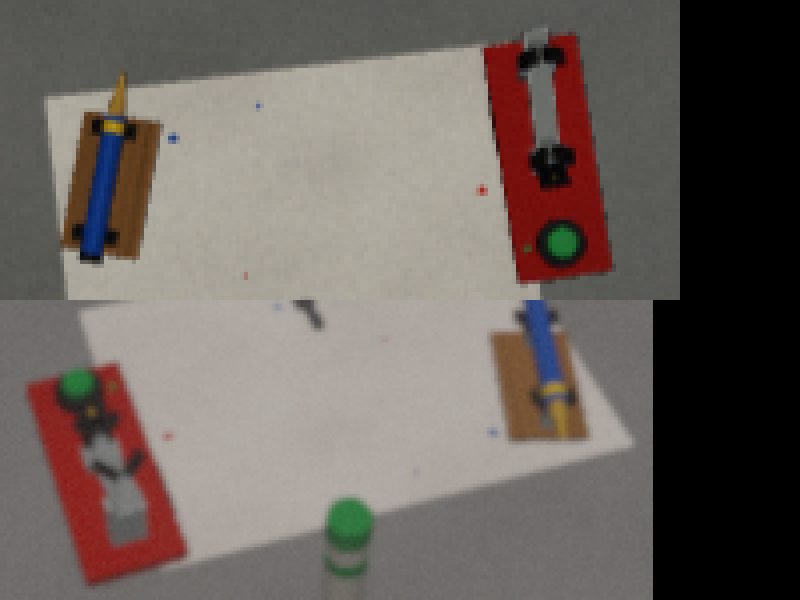

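The dock axis has a yaw of 8.5°. The foot stop is at about (566,-209.5,55) and the button at (511.4,-217.5,30). The pen's centre is at about (556,186,45) with a yaw of -9.75°, and its butt and tip show at top pixels (172,202) and (181,155).

```bash
cat > plan.py <<'E'
import sys, numpy as np
from rig import r
from scipy.spatial.transform import Rotation as Ro
def tool(yaw,tilt=0):  # tool x along the pen (yaw, pitched up by tilt), tool z down
    return Ro.from_euler("ZYX",[yaw,-tilt,180],degrees=True).as_matrix()
def go(p,yaw,tilt=0,show=True):
    s=r.sense(); R=s["tool_rot"]; d=R.T@(np.array(p)-s["tcp_pos"])/50; w=np.degrees(Ro.from_matrix(R.T@tool(yaw,tilt)).as_rotvec())/5
    print("t",round(s["t"],2),"tcp",s["tcp_pos"].round(1),"shift",d.round(3),"turn",w.round(2),"F",s["contact_force"].round(1),"w",round(s["gripper_width"],1),"g",round(s["grasp_force"],1),"q",s["joints"].round(2))
if __name__=="__main__": a=[float(x) for x in sys.argv[1:]]; go(a[:3],*a[3:])
E
python3 plan.py 480 -270 230 -9.75
```

```text
t 0.1 tcp [ 206.  -615.9  230.5] shift [ 7.392 -4.822  0.017] turn [-0.02  0.01  5.65] F [-0.2 -0.6 -0.7] w 85.0 g 0.0 q [ 1.18  0.54 -0.    1.54  0.    1.07 -0.07]
```

Call:
jog_arm --commands '[[[1,0.5,-0.3,0,0,0,0.7],[1,1.3,-0.8,0,0,0,1.4],[1,2.1,-1.35,0,0,0,2.1],[1,2.9,-1.9,0,0,0,2.8],[1,3.7,-2.4,0,0,0,3.5],[1,4.5,-2.95,0,0,0,4.2],[1,5.3,-3.5,0,0,0,4.9],[1,6.1,-4.0,0,0,0,5.65]]]'

```text
t: 0.9
tcp_pos: [432.6, -327.9, 231.1]
tool_rot: [[0.985, -0.172, -0.001], [-0.172, -0.985, 0.0], [-0.001, -0.0, -1.0]]
contact_force: [1.7, -0.3, 0.5]
gripper_width: 85.5
grasp_force: 0.0
```

```bash
python3 plan.py 556 186 150 -9.75
```

```text
t 0.9 tcp [ 432.6 -327.9  231.1] shift [  0.666 -10.549   1.624] turn [-0.    0.01 -0.03] F [ 1.7 -0.3  0.5] w 85.5 g 0.0 q [ 0.58  0.35 -0.02  1.82  0.01  0.96 -1.18]
```

Call:
jog_arm --commands '[[[1,0.05,-0.5,0,0,0,0],[1,0.1,-1.3,0,0,0,0],[1,0.2,-2.2,0,0,0,0],[1,0.25,-3.1,0,0,0,0],[1,0.3,-4.0,0,0,0,0],[1,0.35,-4.9,0,0,0,0],[1,0.4,-5.8,0,0,0,0],[1,0.45,-6.7,0,0,0,0]]]'

```text
t: 1.7
tcp_pos: [510.8, -1.9, 231.2]
tool_rot: [[0.986, -0.17, -0.0], [-0.17, -0.986, -0.0], [-0.0, 0.0, -1.0]]
contact_force: [0.4, -0.9, 0.9]
gripper_width: 85.7
grasp_force: 0.0
```

```bash
python3 plan.py 556 186 120 -9.75
```

```text
t 1.7 tcp [510.8  -1.9 231.2] shift [ 0.254 -3.858  2.222] turn [ 0.  0. -0.] F [ 0.4 -0.9  0.9] w 85.7 g 0.0 q [ 0.07  0.31 -0.18  1.89  0.07  0.95 -1.89]
```

Call:
jog_arm --commands '[[[1,0.05,-0.7,0.2,0,0,0],[1,0.1,-1.4,0.6,0,0,0],[1,0.15,-2.1,1.0,0,0,0],[1,0.2,-2.8,1.4,0,0,0],[1,0.25,-3.4,1.8,0,0,0],[1,0.25,-3.86,2.2,0,0,0],[1,0.25,-3.86,2.2,0,0,0],[1,0.25,-3.86,2.2,0,0,0]]]'

```text
t: 2.5
tcp_pos: [555.3, 184.3, 120.6]
tool_rot: [[0.986, -0.169, -0.002], [-0.169, -0.986, -0.001], [-0.001, 0.001, -1.0]]
contact_force: [-1.0, -0.1, -0.0]
gripper_width: 85.7
grasp_force: 0.0
```

```bash
python3 plan.py 556 186 26 -9.75; python3 - <<'E'
from h import *; from rig import grab_frame
v=[]
for n,(x,y,w,h) in(("top",(140,130,90,90)),("scene",(295,150,90,90))):
    im=grab_frame(n); cv2.imwrite(f"pics/{n}1.png",im); v.append(cv2.resize(im[y:y+h,x:x+w],(400,400),interpolation=3))
cv2.imwrite("pics/c1.png",np.hstack(v))
E
```

```text
t 2.5 tcp [555.3 184.3 120.6] shift [ 0.011 -0.039  1.892] turn [0.01 0.02 0.01] F [-1.  -0.1 -0. ] w 85.7 g 0.0 q [-0.25  0.58 -0.2   1.79  0.15  0.79 -2.27]
```

View pics/c1.png

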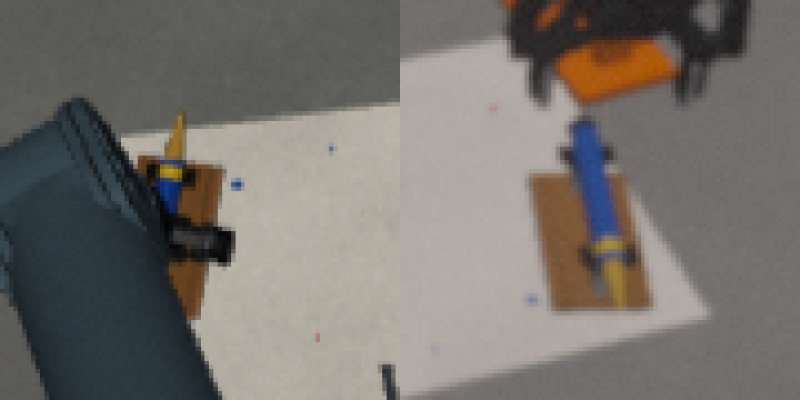

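The scene crop shows the pen between the fingers' lanes, with the butt at (336,176) and the tip at (345,219) in full-image pixels. That agrees with the measurement, so I'll descend.

Call:
jog_arm --commands '[[[1,0,-0.03,0.4,0,0,0],[1,0,-0.03,0.8,0,0,0],[1,0,-0.03,1.2,0,0,0],[1,0,-0.03,1.5,0,0,0],[1,0,-0.03,1.75,0,0,0],[1,0,-0.03,1.88,0,0,0],[0.7,0,-0.03,1.88,0,0,0],[0.6,0,-0.03,1.88,0,0,0]]]' --newtons 25

```text
t: 3.4
tcp_pos: [556.6, 186.0, 27.8]
tool_rot: [[0.986, -0.17, 0.001], [-0.17, -0.986, 0.0], [0.001, -0.0, -1.0]]
contact_force: [-0.6, -0.5, -0.2]
gripper_width: 59.3
grasp_force: 0.0
```

Call:
jog_arm --commands '[[[0.5,0,0,0,0,0,0],[0.4,0,0,0,0,0,0],[0.3,0,0,0,0,0,0],[0.2,0,0,0,0,0,0],[0.1,0,0,0,0,0,0],[0,0,0,0,0,0,0],[0,0,0,0,0,0,0],[0,0,0,0,0,0,0]]]' --newtons 25

```text
t: 4.2
tcp_pos: [556.7, 187.1, 27.8]
tool_rot: [[0.986, -0.169, 0.001], [-0.169, -0.986, 0.001], [0.001, -0.002, -1.0]]
contact_force: [0.4, 5.1, 4.6]
gripper_width: 19.0
grasp_force: 26.2
```

```bash
python3 plan.py 556 186 26 -9.75
```

```text
t 4.2 tcp [556.7 187.1  27.8] shift [-0.009  0.024  0.035] turn [-0.02 -0.01  0.01] F [0.4 5.1 4.6] w 19.0 g 26.2 q [-0.27  0.72 -0.17  1.81  0.19  0.62 -2.3 ]
```

Call:
jog_arm --commands '[[[0,0,0,-0.1,0,0,0],[0,0,0,-0.3,0,0,0],[0,0,0,-0.7,0,0,0],[0,0,0,-1.2,0,0,0],[0,0,0,-1.8,0,0,0],[0,0,0,-2.4,0,0,0],[0,0,0,-3.0,0,0,0],[0,0,0,-3.4,0,0,0]]]' --newtons 35

```text
t: 5.0
tcp_pos: [556.5, 184.7, 199.7]
tool_rot: [[0.985, -0.171, 0.001], [-0.171, -0.985, -0.001], [0.001, 0.001, -1.0]]
contact_force: [1.2, 0.8, 0.0]
gripper_width: 18.7
grasp_force: 34.2
```

```bash
python3 - <<'E'
import numpy as np
from plan import *
u=np.array([np.cos(np.radians(8.5)),np.sin(np.radians(8.5)),0]); z=np.array([0,0,1.])
X=u*np.cos(np.pi/6)+z*.5; Z=-u*.5+z*np.cos(np.pi/6); stop=np.array([566,-209.4,55])
home=stop+65*X-17.2*Z+0.7*X   # TCP seated
print("home",home.round(1))
for dx,dz in((0,0),(15,40),(15,100)): print(dx,dz,end=" "); go(home+dx*X+dz*Z,8.5,30)
E
```

```text
home [ 630.8 -199.7   73. ]
0 0 t 5.0 tcp [556.5 184.7 199.7] shift [2.774 7.321 2.543] turn [ 0.97  5.93 -3.58] F [1.2 0.8 0. ] w 18.7 g 34.2 q [-0.23  0.47 -0.22  1.73  0.12  0.95 -2.24]
15 40 t 5.0 tcp [556.5 184.7 199.7] shift [2.642 7.365 1.7  ] turn [ 0.97  5.93 -3.58] F [1.2 0.8 0. ] w 18.7 g 34.2 q [-0.23  0.47 -0.22  1.73  0.12  0.95 -2.24]
15 100 t 5.0 tcp [556.5 184.7 199.7] shift [2.074 7.555 0.66 ] turn [ 0.97  5.93 -3.58] F [1.2 0.8 0. ] w 18.7 g 34.2 q [-0.23  0.47 -0.22  1.73  0.12  0.95 -2.24]
```

Call:
jog_arm --commands '[[[0,0.15,0.5,0,0,0,0],[0,0.4,1.4,0,0.1,0.6,-0.4],[0,0.65,2.3,0,0.25,1.5,-0.9],[0,0.9,3.2,0.1,0.4,2.5,-1.5],[0,1.15,4.1,0.2,0.55,3.5,-2.1],[0,1.4,5.0,0.3,0.7,4.4,-2.7],[0,1.6,5.8,0.4,0.85,5.2,-3.2],[0,1.8,6.5,0.45,0.97,5.93,-3.58]]]'

```text
t: 5.8
tcp_pos: [586.8, -139.7, 174.1]
tool_rot: [[0.871, 0.139, 0.472], [0.12, -0.99, 0.07], [0.477, -0.004, -0.879]]
contact_force: [1.2, 0.7, -1.3]
gripper_width: 18.4
grasp_force: 34.3
```

Call:
jog_arm --commands '[[[0,0,0,0,0,0,0],[0,0,0,0,0,0,0],[0,0,0,0,0,0,0],[0,0,0,0,0,0,0],[0,0,0,0,0,0,0],[0,0,0,0,0,0,0],[0,0,0,0,0,0,0],[0,0,0,0,0,0,0]]]'

```text
t: 6.6
tcp_pos: [588.8, -136.1, 174.6]
tool_rot: [[0.87, 0.14, 0.472], [0.12, -0.99, 0.073], [0.477, -0.006, -0.879]]
contact_force: [0.7, 0.3, -1.4]
gripper_width: 18.8
grasp_force: 34.4
```

```bash
cat > seat.py <<'E'
import numpy as np, sys
from plan import *
u=np.array([np.cos(np.radians(8.5)),np.sin(np.radians(8.5)),0]); z=np.array([0,0,1.])
X=u*np.cos(np.pi/6)+z*.5; Z=-u*.5+z*np.cos(np.pi/6); stop=np.array([566,-209.4,55])
home=stop+65.7*X-17.2*Z
if __name__=="__main__":
    dx,dz=map(float,sys.argv[1:]); go(home+dx*X+dz*Z,8.5,30)
    s=r.sense(); F=s["contact_force"]; print("F slope x,y,z",(F@X).round(1),(F@np.cross(Z,X)).round(1),(F@Z).round(1))
E
python3 seat.py 15 60
```

```text
t 6.6 tcp [ 588.8 -136.1  174.6] shift [-0.124  1.386  0.882] turn [-0.02  0.3  -0.11] F [ 0.7  0.3 -1.4] w 18.8 g 34.4 q [ 0.67  0.41 -0.49  2.08 -0.    0.23 -1.17]
F slope x,y,z -0.1 0.2 -1.6
```

At this tilt joint 6 is nearly at its limit (0.23 against 0.19), so the seated pose can't be reached with a square grip. I'll take the pen back to the rest and regrip it with the tool leaning 20° the other way relative to the pen.

```bash
python3 plan.py 556.6 186.5 130 -9.75
```

```text
t 6.6 tcp [ 588.8 -136.1  174.6] shift [-0.21  -6.472  0.948] turn [-0.96 -5.65  3.47] F [ 0.7  0.3 -1.4] w 18.8 g 34.4 q [ 0.67  0.41 -0.49  2.08 -0.    0.23 -1.17]
```

Call:
jog_arm --commands '[[[0,0,-0.5,0,0,0,0],[0,0,-1.3,0.1,-0.1,-0.7,0.4],[0,-0.05,-2.2,0.2,-0.3,-1.7,1.0],[0,-0.1,-3.1,0.35,-0.45,-2.7,1.7],[0,-0.15,-4.0,0.5,-0.6,-3.7,2.3],[0,-0.2,-4.9,0.65,-0.8,-4.7,2.9],[0,-0.2,-5.8,0.8,-0.96,-5.65,3.47],[0,-0.2,-6.4,0.94,-0.96,-5.65,3.47]]]'

```text
t: 7.4
tcp_pos: [559.8, 178.0, 132.0]
tool_rot: [[0.985, -0.171, 0.0], [-0.171, -0.985, 0.0], [0.0, -0.0, -1.0]]
contact_force: [0.3, 0.0, -1.5]
gripper_width: 19.4
grasp_force: 34.4
```

Call:
jog_arm --commands '[[[0,0,0,0,0,0,0],[0,0,0,0,0,0,0],[0,0,0,0,0,0,0],[0,0,0,0,0,0,0],[0,0,0,0,0,0,0],[0,0,0,0,0,0,0],[0,0,0,0,0,0,0],[0,0,0,0,0,0,0]]]'

```text
t: 8.2
tcp_pos: [557.9, 175.0, 131.9]
tool_rot: [[0.985, -0.17, -0.0], [-0.17, -0.985, -0.0], [-0.0, 0.0, -1.0]]
contact_force: [0.5, 0.3, -0.7]
gripper_width: 18.7
grasp_force: 34.5
```

```bash
python3 plan.py 556.7 187.3 28 -9.75
```

```text
t 8.2 tcp [557.9 175.  131.9] shift [-0.066 -0.237  2.079] turn [ 0.    0.   -0.01] F [ 0.5  0.3 -0.7] w 18.7 g 34.5 q [-0.33  0.55 -0.06  1.79  0.05  0.8  -2.16]
```

Call:
jog_arm --commands '[[[0,-0.07,-0.24,0.2,0,0,0],[0,-0.07,-0.24,0.6,0,0,0],[0,-0.07,-0.24,1.0,0,0,0],[0,-0.07,-0.24,1.4,0,0,0],[0,-0.07,-0.24,1.7,0,0,0],[0,-0.07,-0.24,1.9,0,0,0],[0,-0.07,-0.24,2.0,0,0,0],[0,-0.07,-0.24,2.0,0,0,0]]]'

```text
t: 9.0
tcp_pos: [556.3, 187.8, 31.4]
tool_rot: [[0.985, -0.17, -0.001], [-0.17, -0.985, -0.0], [-0.001, 0.0, -1.0]]
contact_force: [-0.0, 1.3, -0.7]
gripper_width: 19.0
grasp_force: 34.5
```

```bash
python3 plan.py 556.7 187.3 28 -9.75
```

```text
t 9.0 tcp [556.3 187.8  31.4] shift [0.011 0.008 0.068] turn [ 0.    0.01 -0.  ] F [-0.   1.3 -0.7] w 19.0 g 34.5 q [-0.36  0.71 -0.06  1.82  0.06  0.62 -2.2 ]
```

Lower the last 3.5 mm, then open to about half.

Call:
jog_arm --commands '[[[0,0,0,0.03,0,0,0],[0,0,0,0.06,0,0,0],[0,0,0,0.07,0,0,0],[0,0,0,0.07,0,0,0],[0.3,0,0,0.07,0,0,0],[0.4,0,0,0.07,0,0,0],[0.6,0,0,0.07,0,0,0],[0.6,0,0,0.07,0,0,0]]]'

```text
t: 9.8
tcp_pos: [556.5, 187.7, 28.4]
tool_rot: [[0.985, -0.17, -0.0], [-0.17, -0.985, -0.0], [-0.0, 0.0, -1.0]]
contact_force: [-0.5, 0.6, -0.5]
gripper_width: 51.6
grasp_force: 0.0
```

```bash
python3 - <<'E'
from plan import *
# grasp point stays at pen centre: tilt -20 => tcp = c + 17.2*toolz
c=np.array([556.5,187.4,45.])
for k in(17.5,): R=tool(-9.75,-20); go(c+k*R[:,2],-9.75,-20)
E
```

```text
t 9.8 tcp [556.5 187.7  28.4] shift [-0.119  0.005 -0.002] turn [-0.   -4.   -0.01] F [-0.5  0.6 -0.5] w 51.6 g 0.0 q [-0.36  0.71 -0.06  1.82  0.06  0.61 -2.2 ]
```

Call:
jog_arm --commands '[[[0.6,-0.03,0,0,0,-1,0],[0.6,-0.06,0,0,0,-2,0],[0.6,-0.09,0,0,0,-3,0],[0.6,-0.12,0,0,0,-4,0],[0.5,-0.12,0,0,0,-4,0],[0.4,-0.12,0,0,0,-4,0],[0.2,-0.12,0,0,0,-4,0],[0.1,-0.12,0,0,0,-4,0]]]' --newtons 35

```text
t: 10.6
tcp_pos: [549.8, 188.4, 28.8]
tool_rot: [[0.926, -0.169, -0.337], [-0.159, -0.986, 0.057], [-0.342, 0.001, -0.94]]
contact_force: [-1.4, -2.0, 0.5]
gripper_width: 18.9
grasp_force: 34.2
```

Call:
jog_arm --commands '[[[0,0,0,0,0,0,0],[0,0,0,0,0,0,0],[0,0,0,0,0,0,0],[0,0,0,0,0,0,0],[0,0,0,0,0,0,0],[0,0,0,0,0,0,0],[0,0,0,0,0,0,0],[0,0,0,0,0,0,0]]]'

```text
t: 11.4
tcp_pos: [549.8, 188.5, 28.7]
tool_rot: [[0.925, -0.17, -0.339], [-0.16, -0.986, 0.058], [-0.344, 0.001, -0.939]]
contact_force: [-2.9, -3.1, 6.9]
gripper_width: 18.7
grasp_force: 34.6
```

```bash
python3 - <<'E'
from plan import *
go([556.5,187,190],-9.75,-20)
E
```

```text
t 11.4 tcp [549.8 188.5  28.7] shift [-0.981  0.009 -3.077] turn [ 0.01  0.02 -0.01] F [-2.9 -3.1  6.9] w 18.7 g 34.6 q [-0.21  0.87 -0.16  1.53 -0.05  1.05 -2.04]
```

Call:
jog_arm --commands '[[[0,-0.04,0,-0.1,0,0,0],[0,-0.11,0,-0.3,0,0,0],[0,-0.26,0,-0.7,0,0,0],[0,-0.44,0,-1.2,0,0,0],[0,-0.66,0,-1.8,0,0,0],[0,-0.88,0,-2.4,0,0,0],[0,-1.03,0,-2.8,0,0,0],[0,-1.1,0,-3.0,0,0,0]]]'

```text
t: 12.2
tcp_pos: [551.6, 189.8, 191.1]
tool_rot: [[0.928, -0.17, -0.333], [-0.159, -0.985, 0.06], [-0.338, -0.003, -0.941]]
contact_force: [0.8, 0.2, -1.7]
gripper_width: 18.8
grasp_force: 34.2
```

```bash
cat > seat.py <<'E'
import numpy as np, sys
from plan import *
u=np.array([np.cos(np.radians(8.5)),np.sin(np.radians(8.5)),0]); z=np.array([0,0,1.])
X=u*np.cos(np.pi/6)+z*.5; Z=-u*.5+z*np.cos(np.pi/6); stop=np.array([566,-209.4,55])
Rg=tool(-9.75,-20); off=Rg.T@(np.array([556,187.7,45])-np.array([549.8,188.5,28.7]))  # pen centre in tool
off[1]=0
Rh=tool(8.5,10); home=stop+65*X-Rh@off
if __name__=="__main__":
    dx,dz=map(float,sys.argv[1:]); go(home+dx*X+dz*Z,8.5,10)
    s=r.sense(); F=s["contact_force"]; print("F slope x,y,z",(F@X).round(1),(F@np.cross(Z,X)).round(1),(F@Z).round(1)); e=s["tcp_pos"]-home; print("at dx,dy,dz",(e@X).round(1),(e@np.cross(Z,X)).round(1),(e@Z).round(1))
    print("X,Y,Z in tool /mm unit",(s["tool_rot"].T@X/50).round(4),(s["tool_rot"].T@Z/50).round(4))
E
python3 seat.py 12 90
```

```text
t 12.2 tcp [551.6 189.8 191.1] shift [ 2.221  7.668 -0.036] turn [-0.35  5.9  -3.68] F [ 0.8  0.2 -1.7] w 18.8 g 34.2 q [-0.21  0.66 -0.16  1.48 -0.07  1.31 -2.06]
F slope x,y,z -0.1 0.0 -1.9
at dx,dy,dz 48.1 396.9 111.8
X,Y,Z in tool /mm unit [ 0.0121 -0.0055 -0.015 ] [-0.0148  0.0031 -0.0131]
```

Call:
jog_arm --commands '[[[0,0.1,0.5,0,0,0,0],[0,0.3,1.3,-0.1,-0.03,0.6,-0.4],[0,0.5,2.1,-0.1,-0.09,1.5,-0.9],[0,0.75,3.0,-0.1,-0.15,2.5,-1.5],[0,1.0,3.9,-0.1,-0.2,3.5,-2.1],[0,1.3,4.8,-0.1,-0.25,4.4,-2.7],[0,1.6,5.7,-0.1,-0.3,5.2,-3.3],[0,1.9,6.6,-0.05,-0.35,5.9,-3.68]]]'

```text
t: 13.0
tcp_pos: [583.2, -153.3, 158.4]
tool_rot: [[0.974, 0.15, 0.171], [0.148, -0.989, 0.023], [0.173, 0.003, -0.985]]
contact_force: [0.1, 0.2, -1.0]
gripper_width: 19.0
grasp_force: 34.2
```

```bash
python3 seat.py 10 45
```

```text
t 13.0 tcp [ 583.2 -153.3  158.4] shift [0.237 1.057 0.941] turn [0.03 0.01 0.03] F [ 0.1  0.2 -1. ] w 19.0 g 34.2 q [ 0.35  0.47 -0.17  1.86  0.04  0.65 -1.25]
F slope x,y,z -0.4 0.2 -0.9
at dx,dy,dz 14.8 52.9 93.2
X,Y,Z in tool /mm unit [ 0.0188  0.0001 -0.0069] [-0.0069  0.     -0.0188]
```

Call:
jog_arm --commands '[[[0,0.05,0.3,0,0,0,0],[0,0.1,0.7,0.1,0,0,0],[0,0.15,1.0,0.3,0,0,0],[0,0.2,1.06,0.6,0,0,0],[0,0.24,1.06,0.85,0,0,0],[0,0.24,1.06,0.94,0,0,0],[0,0.24,1.06,0.94,0,0,0],[0,0.24,1.06,0.94,0,0,0]]]'

```text
t: 13.8
tcp_pos: [610.5, -200.3, 113.8]
tool_rot: [[0.975, 0.149, 0.167], [0.147, -0.989, 0.024], [0.169, 0.001, -0.986]]
contact_force: [-0.2, 0.2, -0.1]
gripper_width: 18.8
grasp_force: 34.3
```

```bash
python3 seat.py 10 20;  python3 - <<'E'
from h import *; from rig import grab_frame
from seat import *
s=r.sense(); pc=s["tcp_pos"]+s["tool_rot"]@off; ax=s["tool_rot"]@tool(0,-20).T@np.array([1,0,0]); print("axis",ax.round(3),X.round(3))
v=[]
for n,(x,y,w,h) in(("top",(250,125,90,90)),("scene",(170,165,90,90))):
    im=grab_frame(n); cv2.imwrite(f"pics/{n}2.png",im); v.append(cv2.resize(im[y:y+h,x:x+w],(400,400),interpolation=3))
    for nm,P in(("butt",pc-65*ax),("tip",pc+105*ax),("stop",stop),("hi",stop+112*X)): print(n,nm,((proj(n,P)-[x,y])*400/90).round(0))
cv2.imwrite("pics/c2.png",np.hstack(v))
E
```

```text
t 13.8 tcp [ 610.5 -200.3  113.8] shift [0.172 0.048 0.461] turn [0.01 0.06 0.02] F [-0.2  0.2 -0.1] w 18.8 g 34.3 q [ 0.4   0.6  -0.16  1.78  0.04  0.62 -1.18]
F slope x,y,z -0.2 0.2 0.0
at dx,dy,dz 9.9 2.4 44.6
X,Y,Z in tool /mm unit [ 0.0188  0.     -0.0069] [-0.0069  0.     -0.0188]
axis [0.859 0.13  0.496] [0.857 0.128 0.5  ]
top butt [174. 264.]
top tip [151.  56.]
top stop [170. 250.]
top hi [155. 118.]
scene butt [169. 146.]
scene tip [222. 233.]
scene stop [177. 207.]
scene hi [210. 265.]
```

View pics/c2.png

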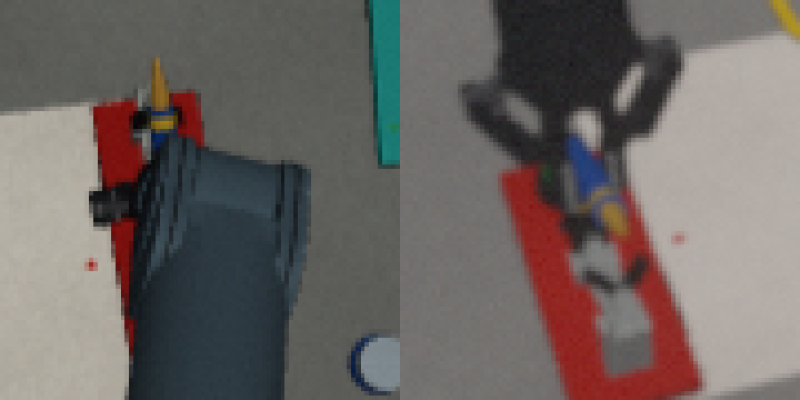

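The tip is at top-crop (157,58) and the upper saddle's wings centre on about x=160. Both are shifted 5–6 crop pixels from prediction, so they agree with each other and the pen lines up after the 2.4 mm sideways correction. Lowering.

Call:
jog_arm --commands '[[[0,0.03,0.02,0.1,0,0.03,0],[0,0.06,0.05,0.2,0,0.06,0],[0,0.1,0.05,0.3,0,0.06,0],[0,0.15,0.05,0.4,0,0.06,0],[0,0.2,0.05,0.53,0,0.06,0],[0,0.23,0.05,0.62,0,0.06,0],[0,0.23,0.05,0.62,0,0.06,0],[0,0.23,0.05,0.62,0,0.06,0]]]'

```text
t: 14.7
tcp_pos: [627.1, -201.3, 85.0]
tool_rot: [[0.974, 0.148, 0.172], [0.146, -0.989, 0.024], [0.174, 0.002, -0.985]]
contact_force: [0.1, -0.3, -0.2]
gripper_width: 18.6
grasp_force: 34.3
```

```bash
python3 seat.py 10 4
```

```text
t 14.7 tcp [ 627.1 -201.3   85. ] shift [ 0.059 -0.021  0.138] turn [ 0.02 -0.    0.  ] F [ 0.1 -0.3 -0.2] w 18.6 g 34.3 q [ 0.39  0.66 -0.16  1.75  0.05  0.58 -1.18]
F slope x,y,z -0.1 -0.3 -0.2
at dx,dy,dz 9.6 -1.1 11.5
X,Y,Z in tool /mm unit [ 0.0188  0.     -0.0068] [-0.0068  0.     -0.0188]
```

Down along −Z by 9 mm, to dz≈2.5, watching the force.

Call:
jog_arm --commands '[[[0,0.01,-0.02,0.03,0,0,0],[0,0.02,-0.02,0.06,0,0,0],[0,0.03,-0.02,0.09,0,0,0],[0,0.04,-0.02,0.12,0,0,0],[0,0.05,-0.02,0.15,0,0,0],[0,0.06,-0.02,0.17,0,0,0],[0,0.06,-0.02,0.17,0,0,0],[0,0.06,-0.02,0.17,0,0,0]]]'

```text
t: 15.5
tcp_pos: [631.3, -199.8, 77.3]
tool_rot: [[0.974, 0.148, 0.172], [0.146, -0.989, 0.024], [0.174, 0.002, -0.985]]
contact_force: [-0.3, -0.1, 0.1]
gripper_width: 19.0
grasp_force: 34.3
```

```bash
python3 seat.py 10 0
```

```text
t 15.5 tcp [ 631.3 -199.8   77.3] shift [ 0.025 -0.003  0.046] turn [ 0.02 -0.    0.  ] F [-0.3 -0.1  0.1] w 19.0 g 34.3 q [ 0.38  0.68 -0.15  1.74  0.05  0.57 -1.19]
F slope x,y,z -0.2 -0.0 0.3
at dx,dy,dz 9.6 -0.1 2.6
X,Y,Z in tool /mm unit [ 0.0188  0.     -0.0068] [-0.0068  0.     -0.0188]
```

Call:
jog_arm --commands '[[[0,0.004,0,0.01,0,0,0],[0,0.008,0,0.02,0,0,0],[0,0.012,0,0.03,0,0,0],[0,0.016,0,0.04,0,0,0],[0,0.02,0,0.05,0,0,0],[0,0.022,0,0.06,0,0,0],[0,0.022,0,0.06,0,0,0],[0,0.022,0,0.06,0,0,0]]]'

```text
t: 16.3
tcp_pos: [632.3, -198.5, 75.3]
tool_rot: [[0.974, 0.148, 0.171], [0.146, -0.989, 0.025], [0.173, 0.0, -0.985]]
contact_force: [-6.3, 3.5, 9.8]
gripper_width: 18.8
grasp_force: 35.6
```

```bash
python3 seat.py 2 0
```

```text
t 16.3 tcp [ 632.3 -198.5   75.3] shift [-0.141  0.019  0.058] turn [0.   0.01 0.01] F [-6.3  3.5  9.8] w 18.8 g 35.6 q [ 0.38  0.68 -0.15  1.74  0.05  0.57 -1.19]
F slope x,y,z -0.0 4.4 11.4
at dx,dy,dz 9.6 1.0 0.3
X,Y,Z in tool /mm unit [ 0.0188  0.     -0.0069] [-0.0069  0.     -0.0188]
```

Call:
jog_arm --commands '[[[0,-0.003,-0.02,-0.008,0,0,0],[0,-0.003,-0.02,-0.008,0,0,0],[0,-0.03,-0.02,0.002,0,0,0],[0,-0.06,-0.02,0.013,0,0,0],[0,-0.09,-0.02,0.024,0,0,0],[0,-0.12,-0.02,0.035,0,0,0],[0,-0.14,-0.02,0.042,0,0,0],[0,-0.14,-0.02,0.042,0,0,0]]]'

```text
t: 17.1
tcp_pos: [626.6, -198.7, 71.4]
tool_rot: [[0.974, 0.148, 0.173], [0.146, -0.989, 0.025], [0.174, 0.001, -0.985]]
contact_force: [-0.5, 5.3, 4.7]
gripper_width: 19.1
grasp_force: 34.9
```

```bash
python3 seat.py 0 0
```

```text
t 17.1 tcp [ 626.6 -198.7   71.4] shift [-0.052  0.033  0.013] turn [ 0.01 -0.01  0.01] F [-0.5  5.3  4.7] w 19.1 g 34.9 q [ 0.39  0.68 -0.15  1.76  0.05  0.55 -1.19]
F slope x,y,z 2.6 5.3 3.9
at dx,dy,dz 2.7 1.6 -0.3
X,Y,Z in tool /mm unit [ 0.0188  0.     -0.0068] [-0.0068  0.     -0.0188]
```

Call:
jog_arm --commands '[[[0,0,-0.015,0,0,0,0],[0,0,-0.03,0,0,0,0],[0,-0.015,-0.03,0.005,0,0,0],[0,-0.03,-0.03,0.011,0,0,0],[0,-0.045,-0.03,0.016,0,0,0],[0,-0.06,-0.03,0.022,0,0,0],[0,-0.075,-0.03,0.027,0,0,0],[0,-0.075,-0.03,0.027,0,0,0]]]'

```text
t: 17.9
tcp_pos: [622.6, -199.0, 69.3]
tool_rot: [[0.974, 0.147, 0.172], [0.145, -0.989, 0.024], [0.174, 0.002, -0.985]]
contact_force: [0.3, -0.3, -0.7]
gripper_width: 18.8
grasp_force: 34.4
```

```bash
python3 seat.py 0 0
```

```text
t 17.9 tcp [ 622.6 -199.    69.3] shift [ 0.033  0.038 -0.015] turn [ 0.03 -0.   -0.  ] F [ 0.3 -0.3 -0.7] w 18.8 g 34.4 q [ 0.39  0.68 -0.15  1.77  0.05  0.54 -1.19]
F slope x,y,z -0.1 -0.3 -0.7
at dx,dy,dz -1.8 1.9 -0.1
X,Y,Z in tool /mm unit [ 0.0188  0.     -0.0068] [-0.0068  0.     -0.0188]
```

Force is now near zero and there is no stop contact yet. Continue down-slope 4 mm, pressing lightly into the notches.

Call:
jog_arm --commands '[[[0,-0.008,0,0.01,0,0,0],[0,-0.02,0,0.015,0,0,0],[0,-0.03,0,0.02,0,0,0],[0,-0.04,0,0.025,0,0,0],[0,-0.05,0,0.03,0,0,0],[0,-0.06,0,0.033,0,0,0],[0,-0.07,0,0.036,0,0,0],[0,-0.07,0,0.036,0,0,0]]]'

```text
t: 18.7
tcp_pos: [622.8, -199.1, 69.1]
tool_rot: [[0.973, 0.148, 0.179], [0.146, -0.989, 0.023], [0.18, 0.004, -0.984]]
contact_force: [3.7, 0.0, 8.5]
gripper_width: 18.6
grasp_force: 35.0
```

```bash
python3 seat.py 0 0
```

```text
t 18.7 tcp [ 622.8 -199.1   69.1] shift [ 0.031  0.036 -0.018] turn [ 0.04 -0.08  0.01] F [3.7 0.  8.5] w 18.6 g 35.0 q [ 0.39  0.68 -0.15  1.77  0.05  0.53 -1.19]
F slope x,y,z 7.4 -0.5 5.6
at dx,dy,dz -1.8 1.8 -0.3
X,Y,Z in tool /mm unit [ 0.0188  0.     -0.0067] [-0.0067  0.0001 -0.0188]
```

Call:
jog_arm --commands '[[[0,-0.015,0,0.006,0,0,0],[0,-0.03,0,0.011,0,0,0],[0,-0.045,0,0.016,0,0,0],[0,-0.06,0,0.022,0,0,0],[0,-0.06,0,0.022,0,0,0],[0,-0.06,0,0.022,0,0,0],[0,-0.06,0,0.022,0,0,0],[0,-0.06,0,0.022,0,0,0]]]'

```text
t: 19.5
tcp_pos: [622.8, -199.2, 69.1]
tool_rot: [[0.972, 0.148, 0.184], [0.147, -0.989, 0.023], [0.185, 0.005, -0.983]]
contact_force: [7.6, 1.3, 10.9]
gripper_width: 18.6
grasp_force: 35.2
```

```bash
python3 seat.py 0 0; python3 - <<'E'
from h import *; from rig import grab_frame
from seat import *
v=[]
for n,(x,y,w,h) in(("top",(250,125,90,90)),("scene",(170,165,90,90))):
    im=grab_frame(n); v.append(cv2.resize(im[y:y+h,x:x+w],(400,400),interpolation=3))
    for nm,P in(("butt",stop),("tip",stop+170*X)): print(n,nm,((proj(n,P)-[x,y])*400/90).round(0))
cv2.imwrite("pics/c3.png",np.hstack(v))
E
```

```text
t 19.5 tcp [ 622.8 -199.2   69.1] shift [ 0.031  0.035 -0.018] turn [ 0.05 -0.13  0.02] F [ 7.6  1.3 10.9] w 18.6 g 35.2 q [ 0.39  0.68 -0.16  1.78  0.05  0.52 -1.18]
F slope x,y,z 12.1 0.2 5.6
at dx,dy,dz -1.8 1.7 -0.4
X,Y,Z in tool /mm unit [ 0.0189  0.0001 -0.0066] [-0.0066  0.0001 -0.0189]
top butt [170. 250.]
top tip [148.  47.]
scene butt [177. 207.]
scene tip [230. 300.]
```

View pics/c3.png

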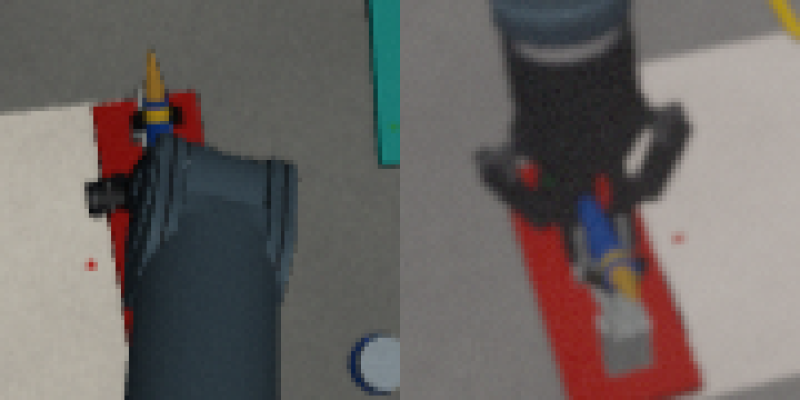

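The pen is in both saddles with its tip at top-crop (153,50). The tool no longer moves, with 12 N up-slope, so the butt is on the stop. I'll ease off a little, then open.

Call:
jog_arm --commands '[[[0,0.03,0,-0.01,0,0,0],[0,0.06,0,-0.025,0,0,0],[0,0.06,0,-0.025,0,0,0],[0.25,0.06,0,-0.025,0,0,0],[0.3,0.06,0,-0.025,0,0,0],[0.4,0.06,0,-0.025,0,0,0],[0.5,0.06,0,-0.025,0,0,0],[0.6,0.06,0,-0.025,0,0,0]]]' --newtons 20

```text
t: 20.4
tcp_pos: [619.1, -199.0, 66.7]
tool_rot: [[0.974, 0.148, 0.171], [0.146, -0.989, 0.024], [0.173, 0.001, -0.985]]
contact_force: [0.3, -0.2, 0.0]
gripper_width: 50.8
grasp_force: 0.0
```

```bash
python3 seat.py 0 0
```

```text
t 20.4 tcp [ 619.1 -199.    66.7] shift [ 0.11   0.049 -0.053] turn [0.02 0.01 0.  ] F [ 0.3 -0.2  0. ] w 50.8 g 0.0 q [ 0.39  0.68 -0.15  1.78  0.05  0.53 -1.19]
F slope x,y,z 0.2 -0.2 -0.1
at dx,dy,dz -6.1 2.4 -0.6
X,Y,Z in tool /mm unit [ 0.0188  0.     -0.0068] [-0.0068  0.     -0.0188]
```

Withdraw straight up, about 140 mm, opening fully.

Call:
jog_arm --commands '[[[0.8,0,0,-0.1,0,0,0],[0.8,0,0,-0.3,0,0,0],[0.8,0,0,-0.6,0,0,0],[0.8,0,0,-1.0,0,0,0],[0.8,0,0,-1.5,0,0,0],[0.8,0,0,-2.0,0,0,0],[0.8,0,0,-2.5,0,0,0],[0.8,0,0,-3.0,0,0,0]]]'

```text
t: 21.2
tcp_pos: [593.5, -202.8, 217.4]
tool_rot: [[0.974, 0.148, 0.174], [0.146, -0.989, 0.023], [0.175, 0.003, -0.985]]
contact_force: [-0.5, -0.1, 0.3]
gripper_width: 68.1
grasp_force: 0.0
```

```bash
python3 plan.py 511.4 -217.5 130 8.5 
```

```text
t 21.2 tcp [ 593.5 -202.8  217.4] shift [-1.947  0.045  1.428] turn [ 0.03 -2.02  0.  ] F [-0.5 -0.1  0.3] w 68.1 g 0.0 q [ 0.44  0.44 -0.18  1.75  0.01  0.8  -1.15]
```

Call:
jog_arm --commands '[[[0.5,-0.4,0,0,0,-0.3,0],[0.2,-0.9,0,0,0,-0.8,0],[0,-1.4,0.02,0.2,0,-1.3,0],[0,-1.8,0.04,0.5,0,-1.8,0],[0,-1.95,0.04,0.9,0,-2.02,0],[0,-1.95,0.04,1.2,0,-2.02,0],[0,-1.95,0.04,1.42,0,-2.02,0],[0,-1.95,0.04,1.42,0,-2.02,0]]]'

```text
t: 22.0
tcp_pos: [510.5, -216.3, 125.7]
tool_rot: [[0.989, 0.149, -0.004], [0.149, -0.989, -0.0], [-0.004, -0.0, -1.0]]
contact_force: [0.1, -0.0, 0.2]
gripper_width: 0.2
grasp_force: 0.0
```

```bash
python3 plan.py 511.4 -217.5 38 8.5;  python3 - <<'E'
from h import *; from rig import grab_frame
v=[]
for n,(x,y,w,h) in(("top",(250,125,90,90)),("scene",(170,165,90,90))):
    im=grab_frame(n); v.append(cv2.resize(im[y:y+h,x:x+w],(400,400),interpolation=3))
cv2.imwrite("pics/c4.png",np.hstack(v))
E
```

```text
t 22.0 tcp [ 510.5 -216.3  125.7] shift [0.022 0.027 1.754] turn [-0.    0.05  0.01] F [ 0.1 -0.   0.2] w 0.2 g 0.0 q [ 0.42  0.52 -0.13  1.87  0.1   0.76 -1.19]
```

View pics/c4.png

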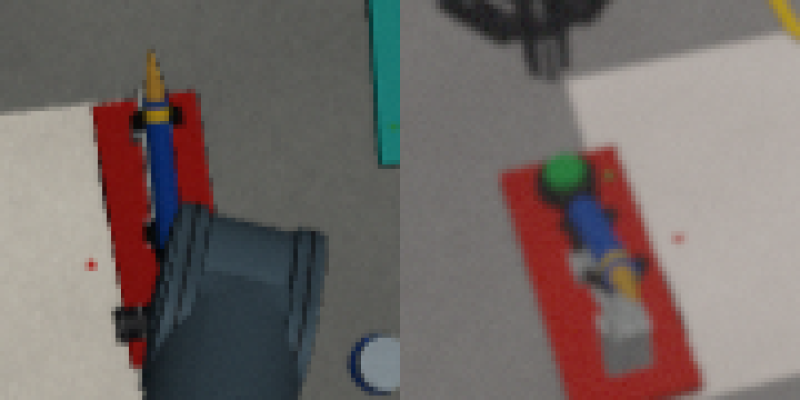

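The pen lies free in both saddles with its tip unmoved at (153,50), and the green button is clear at scene crop (565,172). Descending on the button.

Call:
jog_arm --commands '[[[0,0.02,0.025,0.3,0,0,0],[0,0.02,0.025,0.7,0,0,0],[0,0.02,0.025,1.1,0,0,0],[0,0.02,0.025,1.4,0,0,0],[0,0.02,0.025,1.6,0,0,0],[0,0.02,0.025,1.7,0,0,0],[0,0.02,0.025,1.75,0,0,0],[0,0.02,0.025,1.75,0,0,0]]]'

```text
t: 22.9
tcp_pos: [512.7, -218.5, 40.6]
tool_rot: [[0.989, 0.148, -0.001], [0.148, -0.989, -0.002], [-0.001, 0.002, -1.0]]
contact_force: [-0.4, 0.4, 0.1]
gripper_width: -0.2
grasp_force: 0.0
```

Call:
jog_arm --commands '[[[0,0,0,0.04,0,0,0],[0,0,0,0.08,0,0,0],[0,0,0,0.12,0,0,0],[0,0,0,0.16,0,0,0],[0,0,0,0.2,0,0,0],[0,0,0,0.22,0,0,0],[0,0,0,0.22,0,0,0],[0,0,0,0.22,0,0,0]]]'

```text
t: 23.7
tcp_pos: [512.8, -218.6, 30.0]
tool_rot: [[0.989, 0.148, -0.0], [0.148, -0.989, -0.002], [-0.001, 0.002, -1.0]]
contact_force: [-0.6, -0.1, 8.7]
gripper_width: 0.1
grasp_force: 4.5
```

Call:
jog_arm --commands '[[[0,0,0,0.02,0,0,0],[0,0,0,0.04,0,0,0],[0,0,0,0.06,0,0,0],[0,0,0,0.08,0,0,0],[0,0,0,0.08,0,0,0],[0,0,0,0.08,0,0,0],[0,0,0,0.08,0,0,0],[0,0,0,0.08,0,0,0]]]'

```text
t: 24.5
tcp_pos: [513.0, -218.7, 29.3]
tool_rot: [[0.989, 0.148, -0.001], [0.148, -0.989, -0.003], [-0.001, 0.003, -1.0]]
contact_force: [-12.4, 3.9, 45.9]
gripper_width: -0.0
grasp_force: 23.0
```

It bottomed at z≈29.5 and 46 N, so the button is fully down. Retreat.

Call:
jog_arm --commands '[[[0,0,0,-0.1,0,0,0],[0,0,0,-0.3,0,0,0],[0,0,0,-0.7,0,0,0],[0,0,0,-1.1,0,0,0],[0,0,0,-1.6,0,0,0],[0,0,0,-2.1,0,0,0],[0,0,0,-2.6,0,0,0],[0,0,0,-3.0,0,0,0]]]'

```text
t: 25.3
tcp_pos: [512.4, -218.1, 176.6]
tool_rot: [[0.989, 0.148, -0.001], [0.148, -0.989, -0.002], [-0.001, 0.002, -1.0]]
contact_force: [-0.3, -0.1, 0.7]
gripper_width: 0.1
grasp_force: 0.0
```

Call:
jog_arm --commands '[[[0,-0.3,0,0,0,0,0],[0,-0.6,0,0,0,0,0],[0,-0.9,0,0,0,0,0],[0,-0.9,0,0,0,0,0],[0,-0.9,0,0,0,0,0],[0,-0.9,0,0,0,0,0],[0,-0.9,0,0,0,0,0],[0,-0.9,0,0,0,0,0]]]'

```text
t: 26.1
tcp_pos: [468.5, -224.5, 175.4]
tool_rot: [[0.989, 0.148, -0.001], [0.148, -0.989, -0.002], [-0.001, 0.002, -1.0]]
contact_force: [-0.4, -0.2, 0.4]
gripper_width: -0.3
grasp_force: 0.0
```

```bash
python3 plan.py 511.4 -217.5 38 8.5;  python3 - <<'E'
from h import *; from rig import grab_frame
v=[]
for n,(x,y,w,h) in(("top",(250,125,90,90)),("scene",(170,165,90,90))):
    im=grab_frame(n); v.append(cv2.resize(im[y:y+h,x:x+w],(400,400),interpolation=3))
cv2.imwrite("pics/c5.png",np.hstack(v))
E
```

```text
t 26.1 tcp [ 468.5 -224.5  175.4] shift [ 0.873 -0.016  2.746] turn [0.02 0.01 0.01] F [-0.4 -0.2  0.4] w -0.3 g 0.0 q [ 0.47  0.39 -0.14  1.93  0.08  0.83 -1.13]
```

View pics/c5.png

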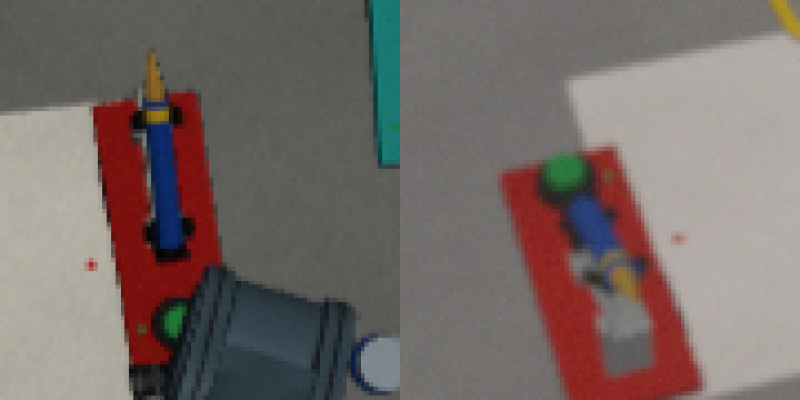

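The pen lies in both notches with its butt against the stop at top crop (172,250), its tip at (153,50) has not moved, and the button is up. The robot is touching nothing, so I'll hand in.

```bash
python3 -c "
from rig import sign_off; print(sign_off())"
```

```text
the job is handed in; nothing more can be done
None
```

I laid the pen tip-up in the red dock's cradle, seated in both notches with its butt against the stop. I then pressed the green button fully down (46 N on the closed fingertips, where 5 N is enough), let it come back up, and handed the job in at about 26 s; partway through I had to set the pen back on the rest to regrip it.

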